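# Set the reorder tags on the nut-bin rack

### The arm

A 6-joint arm with a two-finger parallel gripper is mounted at the origin on the work surface. World frame = base frame: x ahead of the robot, y to its left, z up, the work surface at z = 0. Lengths are in m, angles in rad, forces in N, time in s.
With the tool pointing down it reaches from about 0.425 to 0.95 m from the base axis. Payload 3.5 kg.
Tool frame: the origin (TCP) lies at the very end of the fingers, on their centre line; the grasp point (between the pads) lies 19 mm behind it; z points along the fingers, y is the direction in which the jaws open and shut (so a half turn about z gives the same grasp; the last joint's range is limited). The gripper opens to 85 mm and grips with 20 to 120 N. Pads are 22 mm wide; open, the fingers measure 114 mm over their backs; the gripper's body (76 mm by 85 mm) begins 54 mm behind the grasp point. The pads swing forward as they close: fully open they stand 13 mm farther back than shut.
Start: joints at [1.14, 0.286, 1.577, -0, 1.279, -0.15], TCP at [0.187, 0.649, 0.204] pointing down, gripper open.
Joint ranges: [-2.77, 2.77], [-0.9, 2.22], [0.21, 2.48], [-1.53, 4.67], [0.24, 2.81], [-2.84, 2.84]. Speed limits (rad/s): [2.79, 2.79, 3.14, 3.14, 3.14, 3.14].

### API

Orientations are given as a unit quaternion [x, y, z, w].
In Python, from plant import get_state, vision, ctrl, cut_out gives the robot as it stands.
- The arm moves only by the tool jog_arm, never from a script. Its argument "commands" is text: rows parted by semicolons, each of 6 numbers parted by spaces: the shift along the world's x, y, z in m, then the turn, a rotation vector about the world's x, y, z in rad. A call has 1 to 20 rows; each row is the pose to reach, as a shift and turn from the pose commanded when the call began; what a row does not reach only later rows make up. A row lasts 1/8 s, in which the tool goes at most 62.5 mm and 10.7 degrees, less where a joint would pass 70% of its speed; a pose out of reach is approached as far as the arm can. A call with a gripper value outside its range is refused whole. "gripper" is the opening in per cent of the stroke, from 0 (shut) to 100 (fully open), set as the call begins (left out, the last holds). The fingers move at their own pace and stop on an object; "grip_force" is the grip in N (left out, the last holds). Time passes only in rows, so rows that repeat a pose let the fingers close. It gives the time, the measured TCP pose, the force and the opening at its end, in the units of the state.
- get_state(): the state, without advancing time (a new reading comes with each control period).
- vision.read_camera(name): name is "scene" or "top"; returns a dict with "frame" (400x640x3 uint8, red, green, blue), "z_map" (400x640 float32, m along the optical axis (not along the pixel's ray), 0 where there is no reading), "fx", "fy", "cx", "cy" (pixels), "R" (3x3) and "t" (3): a world point X has camera coordinates R X + t. Camera axes: x right, y down, z forward; pixel columns grow to the right and rows downward; lengths in m; the calibration is good to about 2 mm. A picture is of the moment at which its call begins.
- ctrl.sign_off(): hands the job in, once; it reports no verdict.
Trained networks look in the newest picture that a camera, given by its name, has taken for a name from the list of things; names that differ only in an ending like _2 or _b are one class to them, and where a whole thing is asked for, a point or a joint stands for the part that bears it (a point fixed in the world has none). Each returns a list of dicts, best first, with "conf" (0 to 1); they miss things now and then, are a little off and sometimes report something else, mostly with a low value. They report only what shows in the picture. A call takes as long as a camera call. They do not tell look-alikes from the thing itself.
- cut_out(camera, query): "pixels" (400x640 bool, what is visible of it) and "box" ([centre column, centre row, width, height] in pixels, round what is visible of it).
The state is a dict: "time": time; "qpos": joint angles; "dq": joint speeds; "joint_efforts": joint torques, N m; "eef_pos": TCP position; "tcp_rot": TCP orientation; "contact_force": force on the tool from outside, world axes, zero at the start; "wrist_torque": the same for the moment, N m; "opening": opening from 0.0 (shut) to 1.0 (fully open).
Only numpy, scipy, OpenCV 4.12 (cv2) and the standard library are available. Lean on these libraries where they do the work, as an engineer would, in place of code of your own. Each camera call takes 0.05 s, during which the arm holds its last target.

### The job

Set the reorder tags on the coupling-nut rack: with light pushes flip over whichever hinged tag leaves are wrong, so that only the bins that are full (three nuts) show green and every other bin's tag shows red, each leaf lying right down on its holder. Pick nothing up, and leave the nuts and everything else on the bench where they are.

Things in the scene. Friction and masses are not known exactly. Their poses are not given: they have to be found in the camera images.
- tag1: tag holder clipped on the rack's grey rail, in front of one bin (any of the four: match by position). Folded steel V 52 mm wide: near wing red, far wing green, each 42 mm long, rising outward at 0.50 rad. Origin on the rail's top edge, 46 mm above the bench; x across the rail to the bins, y along it. Hinge axis along y, 12 mm above the origin.
- tag2: another tag holder as tag1, in front of another bin. Origin on the rail's top edge, 46 mm above the bench; x across the rail to the bins, y along it. Hinge axis along y, 12 mm above the origin.
- tag3: another tag holder as tag1, in front of another bin. Origin on the rail's top edge, 46 mm above the bench; x across the rail to the bins, y along it. Hinge axis along y, 12 mm above the origin.
- tag4: another tag holder as tag1, in front of another bin. Origin on the rail's top edge, 46 mm above the bench; x across the rail to the bins, y along it. Hinge axis along y, 12 mm above the origin.
- leaf1 (a joint): hinge of the leaf in tag1. 0: leaf lies on the near (robot side) wing, green face up, tag shows green; 2.142: on the far (bin side) wing, red face up, shows red; 1.07: upright. Metal leaf 46 mm wide, 60 mm from hinge to rolled free edge, 3 mm thick, 50 g; swings freely, falls by its own weight once past upright.
- leaf2 (a joint): hinge of the leaf in tag2, like leaf1: 0 near, green; 2.142 far, red. Lying either way, a leaf's free edge sticks out 18 mm beyond the wing, 53 mm from the hinge axis horizontally and 87 mm above the bench; it goes over when that edge is pushed up and across.
- leaf3 (a joint): hinge of the leaf in tag3, like leaf1: 0 near, green; 2.142 far, red.
- leaf4 (a joint): hinge of the leaf in tag4, like leaf1: 0 near, green; 2.142 far, red.
- bin1: grey open bin, 152 (its x) x 58 (its y) x 40 mm, walls and floor 3 mm, fixed in the dark steel rack (336 mm wide, four bays 80 mm apart) behind one tag holder; rim 44 mm above the bench. Origin at the middle of its underside, 132 mm beyond the tag rail. It has room for exactly three nuts in a row along x: three nuts = full, fewer or none = not full.
- bin2: as bin1: another bin, standing in any of the four bays.
- bin3: as bin1: another bin, standing in any of the four bays.
- bin4: as bin1: another bin, standing in any of the four bays.
- nut1: loose bronze coupling nut lying flat in one of the bins, hexagonal, 41 mm across flats, 24 mm high; origin at the centre of its underside. Not to be disturbed.
- nut2: as nut1, in any of the bins.
- nut3: as nut1, in any of the bins.
- nut4: as nut1, in any of the bins.
- nut5: as nut1, in any of the bins.
- nut6: as nut1, in any of the bins.
- nut7: as nut1, in any of the bins.
- spare_nut1: loose bronze coupling nut on the bench beside the rack, size as nut1; origin at the centre of its underside. Leave alone.
- spare_nut2: as spare_nut1.
- meter_body: squat brass meter body, 190 mm over its threaded ends (x), 100 mm across, 76 mm high, on the bench; origin at the centre of its underside. Leave alone.
- handwheel: red cast-iron valve handwheel lying flat, 133 mm across, 24 mm high; origin at the centre of its underside. Leave alone.
- dome: clouded glass register dome, 86 mm across, 43 mm high; origin at the centre of its underside. Leave alone.
Not all that is in view belongs to the job. What is shaped like the bin1 but pink is not meant. Leave any blue look-alike of the bin3 alone.

How it is judged:
At the end, for the whole second after the job is handed in: The tag in front of each bin that holds three nuts shows green (leaf joint below 0.12 rad) and the tag in front of each other bin shows red (leaf joint above 2.02 rad of 2.142); every nut and bystander is within 20 mm of where it stood (((horizontal distance between any of bin1, bin2 and tag1 below 0.145 m and value of joint leaf1 below 0.12 rad) or (horizontal distance between any of bin3, bin4 and tag1 below 0.145 m and value of joint leaf1 above 2.02 rad)) and ((horizontal distance between any of bin1, bin2 and tag2 below 0.145 m and value of joint leaf2 below 0.12 rad) or (horizontal distance between any of bin3, bin4 and tag2 below 0.145 m and value of joint leaf2 above 2.02 rad)) and ((horizontal distance between any of bin1, bin2 and tag3 below 0.145 m and value of joint leaf3 below 0.12 rad) or (horizontal distance between any of bin3, bin4 and tag3 below 0.145 m and value of joint leaf3 above 2.02 rad)) and ((horizontal distance between any of bin1, bin2 and tag4 below 0.145 m and value of joint leaf4 below 0.12 rad) or (horizontal distance between any of bin3, bin4 and tag4 below 0.145 m and value of joint leaf4 above 2.02 rad)) and distance of each of nut1, nut2, nut3, nut4, nut5, nut6, nut7, spare_nut1, spare_nut2, meter_body, handwheel, dome from where it was at the start of the episode below 0.02 m); the robot touches nothing.
It fails at once if a nut or another loose thing is picked up or shoved more than 20 mm (distance of any of nut1, nut2, nut3, nut4, nut5, nut6, nut7, spare_nut1, spare_nut2, meter_body, handwheel, dome from where it was at the start of the episode above 0.02 m).
It fails at once if a tag leaf is pinched or forced with more than 20 N (contact force between any of leaf1, leaf2, leaf3, leaf4 and the fingers above 20 N).
It also fails if it takes over 64 s, if anything falls off the work surface, if the arm or the gripper's body presses on something with over 40 N, if the wrist force passes 120 N, or if a joint passes its speed limit or range.

## Working session

There is one attempt and no reset: what is moved stays moved. The work goes in short steps, Python scripts to look and compute and a tool call to move; the robot and the scene stay as the last step left them, time stands still between calls to the robot, and variables do not carry over. Pictures are saved under pics/ and viewed, and the job is handed in when it is done.

Besides the shell and the picture viewer there is one more tool, called after "Call:" as name(argument=value, ...) on one line, values as JSON. jog_arm: Moves the arm, as the interface text tells. Its arguments: {"type":"object","properties":{"commands":{"type":"string"},"gripper":{"type":"number"},"grip_force":{"type":"number"}},"required":["commands"]}

```bash
mkdir -p pics; python3 - <<'E'
from plant import get_state, vision, ctrl, cut_out
import cv2,numpy as np
for n in ("scene","top"):
    c=vision.read_camera(n); np.savez(f"{n}0.npz",**c)
    cv2.imwrite(f"pics/{n}0.png",c["frame"][:,:,::-1])
    print(n,c["fx"],c["cx"],c["cy"],(-c["R"].T@c["t"]).round(3),c["R"].round(2).tolist())
    for q in ("tag1","bin1","leaf1","nut1"):
        print(q,[(round(d["conf"],2),np.round(d["box"]).tolist()) for d in cut_out(n,q)])
s=get_state();print({k:np.round(v,3).tolist() for k,v in s.items()})
E
```

```text
scene 448.21640764465263 322.4617197094777 201.23517375494902 [ 1.19  -0.528  1.128] [[0.64, 0.77, 0.02], [0.62, -0.5, -0.61], [-0.46, 0.4, -0.79]]
tag1 [(0.97, [292.0, 205.0, 25.0, 28.0]), (0.84, [333.0, 180.0, 32.0, 27.0]), (0.73, [350.0, 163.0, 30.0, 22.0]), (0.73, [315.0, 191.0, 27.0, 20.0]), (0.4, [341.0, 159.0, 20.0, 26.0]), (0.27, [339.0, 183.0, 23.0, 14.0])]
bin1 [(0.8, [378.0, 198.0, 50.0, 43.0]), (0.76, [228.0, 189.0, 45.0, 40.0]), (0.7, [360.0, 212.0, 47.0, 45.0]), (0.66, [297.0, 160.0, 31.0, 43.0]), (0.64, [342.0, 226.0, 53.0, 47.0]), (0.62, [322.0, 243.0, 53.0, 46.0])]
leaf1 [(0.81, [344.0, 160.0, 19.0, 23.0]), (0.66, [317.0, 195.0, 25.0, 18.0]), (0.63, [378.0, 199.0, 48.0, 38.0]), (0.6, [337.0, 183.0, 22.0, 10.0]), (0.59, [296.0, 213.0, 14.0, 16.0])]
nut1 [(0.57, [360.0, 211.0, 12.0, 10.0]), (0.45, [321.0, 243.0, 12.0, 19.0]), (0.45, [378.0, 200.0, 16.0, 14.0]), (0.42, [392.0, 208.0, 10.0, 5.0])]
top 471.6464441939215 326.1385031262379 196.61190050599348 [0.414 0.016 1.281] [[-0.01, -1.0, 0.02], [-0.99, 0.01, -0.12], [0.12, -0.02, -0.99]]
tag1 [(0.96, [358.0, 205.0, 25.
[... 427 characters left out ...]
[263.0, 225.0, 21.0, 26.0]), (0.81, [294.0, 202.0, 21.0, 26.0]), (0.64, [356.0, 199.0, 15.0, 24.0])]
nut1 [(0.74, [264.0, 167.0, 12.0, 17.0]), (0.73, [262.0, 152.0, 12.0, 11.0]), (0.72, [352.0, 179.0, 16.0, 17.0]), (0.7, [292.0, 166.0, 16.0, 12.0]), (0.57, [262.0, 184.0, 22.0, 17.0]), (0.5, [351.0, 146.0, 16.0, 16.0]), (0.49, [352.0, 161.0, 10.0, 19.0])]
{'time': 0.5, 'qpos': [1.14, 0.286, 1.577, -0.0, 1.279, -0.15], 'dq': [-0.0, -0.003, -0.001, -0.0, 0.0, 0.002], 'joint_efforts': [0.0, -40.546, -29.256, -0.0, 0.001, -0.0], 'eef_pos': [0.187, 0.649, 0.204], 'tcp_rot': [0.14, 0.99, -0.0, -0.0], 'contact_force': [0.08, -0.491, -0.696], 'wrist_torque': [-0.041, -0.006, 0.049], 'opening': 1.003}
```

```bash
python3 - <<'E'
import cv2,numpy as np
a=np.load("top0.npz")["frame"][:,:,::-1]
cv2.imwrite("pics/top0crop.png",cv2.resize(a[120:260,220:420],None,fx=4,fy=4,interpolation=cv2.INTER_CUBIC))
a=np.load("scene0.npz")["frame"][:,:,::-1]
cv2.imwrite("pics/scene0crop.png",cv2.resize(a[130:280,250:430],None,fx=4,fy=4,interpolation=cv2.INTER_CUBIC))
E
```

```text
(no output)
```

View pics/top0.png

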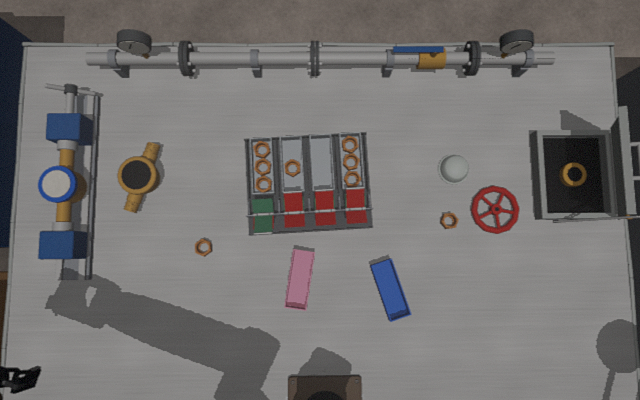

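View pics/top0crop.png

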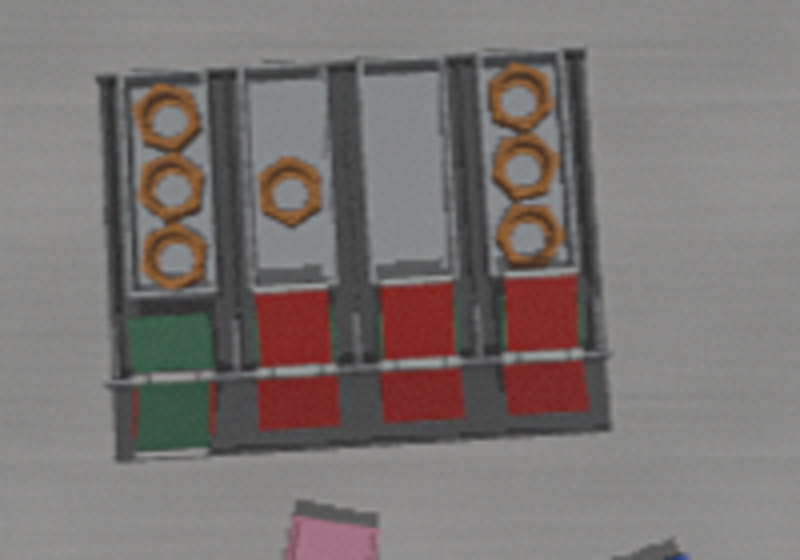

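View pics/scene0crop.png

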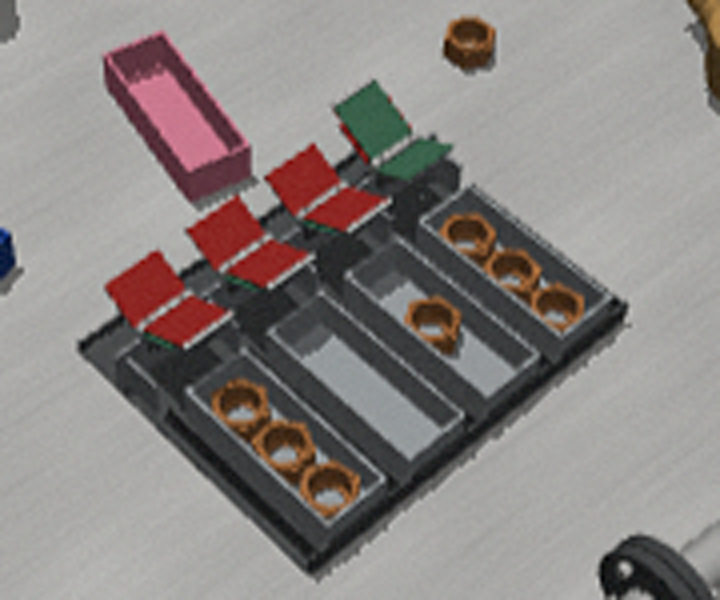

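View pics/scene0.png

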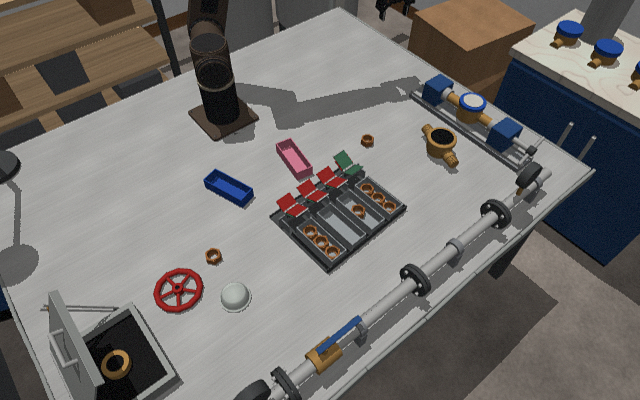

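Bins by top-view column: 263 holds 3 nuts and shows green (right). 292 holds 1 nut and shows red (right). 322 is empty and shows red (right). 352 holds 3 nuts but shows red, so it is wrong. The pink (300,278) and blue (390,288) boxes are look-alikes and stay put. Only the right-most leaf, top view (356,200), has to go from the far wing to the near one. Next I measure it.

```bash
cat > h.py <<'E'
import numpy as np,cv2
def cloud(c):
    v,u=np.mgrid[0:400,0:640]; z=c["z_map"]
    P=np.stack([(u-c["cx"])/c["fx"]*z,(v-c["cy"])/c["fy"]*z,z],-1)
    return (P-c["t"])@c["R"]
E
python3 - <<'E'
from h import *
for n in("top","scene"):
    c=np.load(n+"0.npz");W=cloud(c);f=cv2.cvtColor(c["frame"],cv2.COLOR_RGB2HSV);
    ok=(c["z_map"]>0)&(W[...,0]>.3)&(W[...,0]<.7)&(abs(W[...,1])<.25)&(W[...,2]>.05)&(W[...,2]<.11)
    red=ok&(f[...,1]>120)&((f[...,0]<10)|(f[...,0]>170)); gr=ok&(f[...,1]>70)&(f[...,0]>45)&(f[...,0]<90)
    for nm,m in(("red",red),("green",gr)):
        k,l,s,_=cv2.connectedComponentsWithStats(m.astype(np.uint8),connectivity=4)
        for i in range(1,k):
            if s[i,4]<40: continue
            p=W[l==i]; A=np.c_[p[:,:2],np.ones(len(p))]; co=np.linalg.lstsq(A,p[:,2],rcond=None)[0]
            print(n,nm,s[i].tolist(),"mean",p.mean(0).round(4),"min",p.min(0).round(3),"max",p.max(0).round(3),"slope",co[:2].round(2))
    # bright rail hinge pieces / bins
    m=ok&(W[...,2]>.05)
c=np.load("top0.npz");W=cloud(c)
for v,u in((208,325),(208,356),(207,385-40),(212,295),(214,263),(188,360),(188,356),(188,350),(190,356),(186,356)): print((u,v),W[v,u].round(4))
a=c["frame"][170:230,330:380,::-1]
cv2.imwrite("pics/tagR.png",cv2.resize(a,None,fx=10,fy=10,interpolation=cv2.INTER_CUBIC))
E
```

```text
top red [346, 189, 18, 19, 305] mean [ 0.5537 -0.0826  0.0725] min [ 0.531 -0.104  0.055] max [ 0.576 -0.059  0.088] slope [0.56 0.  ]
top red [315, 191, 19, 19, 315] mean [ 0.5492 -0.003   0.0727] min [ 0.526 -0.026  0.059] max [0.571 0.02  0.087] slope [0.52 0.03]
top red [284, 193, 19, 19, 316] mean [0.5451 0.077  0.0726] min [0.522 0.054 0.059] max [0.567 0.1   0.09 ] slope [0.52 0.04]
top red [346, 210, 21, 14, 240] mean [ 0.5062 -0.0855  0.0669] min [ 0.489 -0.11   0.056] max [ 0.524 -0.06   0.079] slope [-0.53 -0.02]
top red [316, 212, 20, 14, 240] mean [ 0.502  -0.0059  0.067 ] min [ 0.485 -0.031  0.053] max [0.52  0.018 0.081] slope [-0.55 -0.04]
top red [285, 214, 20, 14, 244] mean [0.4977 0.0737 0.0667] min [0.48  0.049 0.052] max [0.515 0.099 0.079] slope [-0.54 -0.03]
top green [252, 199, 21, 14, 258] mean [0.5373 0.1561 0.067 ] min [0.52  0.131 0.055] max [0.553 0.182 0.081] slope [0.54 0.05]
top green [255, 216, 17, 16, 257] mean [0.4897 0.1544 0.0731] min [0.47  0.132 0.059] max [0.51  0.175 0.088] slope [-0.55 -0.03]
scene red [316, 166, 19, 18, 166] mean [0.4999 0.0
[... 678 characters left out ...]
11] min [ 0.529 -0.105  0.056] max [ 0.578 -0.058  0.085] slope [0.56 0.03]
scene green [334, 150, 18, 19, 190] mean [0.4906 0.1551 0.0728] min [0.466 0.131 0.058] max [0.513 0.178 0.088] slope [-0.53 -0.06]
scene green [345, 165, 18, 10, 97] mean [0.5387 0.1571 0.066 ] min [0.521 0.131 0.056] max [0.557 0.186 0.077] slope [0.55 0.02]
(325, 208) [ 0.5292 -0.0053  0.063 ]
(356, 208) [ 0.5286 -0.0857  0.0642]
(345, 207) [ 0.5372 -0.0608  0.0036]
(295, 212) [0.5196 0.0726 0.0601]
(263, 214) [0.5147 0.155  0.0632]
(360, 188) [ 0.5781 -0.0951  0.0846]
(356, 188) [ 0.5776 -0.0845  0.0886]
(350, 188) [ 0.5782 -0.0694  0.0847]
(356, 190) [ 0.5732 -0.0849  0.0829]
(356, 186) [ 0.5913 -0.0896  0.0283]
```

View pics/tagR.png

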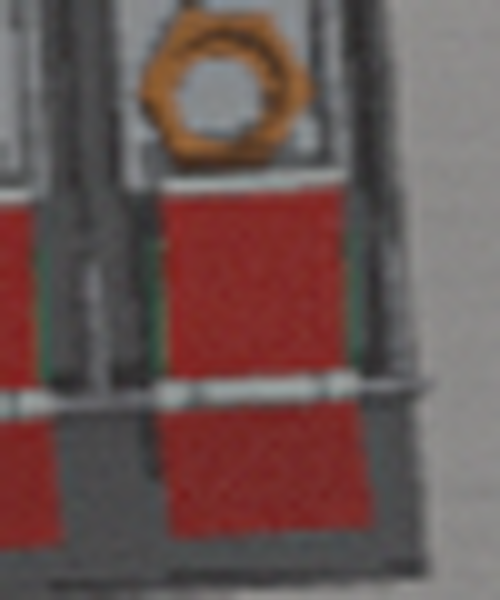

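```bash
python3 - <<'E'
from scipy.spatial.transform import Rotation as R
import numpy as np
r0=R.from_quat([0.14,0.99,0,0]); print(r0.as_matrix().round(3))
w=R.from_euler('z',.054)
rt=w*R.from_euler('y',.4)*R.from_matrix(np.diag([-1,1,-1]))
print(rt.as_matrix().round(3)); d=(rt*r0.inv()).as_rotvec(); print(d,rt.as_quat())
E
```

```text
[[-0.961  0.277  0.   ]
 [ 0.277  0.961  0.   ]
 [ 0.     0.    -1.   ]]
[[-0.92  -0.054 -0.389]
 [-0.05   0.999 -0.021]
 [ 0.389 -0.    -0.921]]
[0.04550585 0.39927109 0.33047046] [-0.02645858  0.97970937 -0.00536342 -0.19859692]
```

Call:
jog_arm(commands="0.025 -0.045 0.02 0 0 0;0.055 -0.09 0.03 0 0 0;0.085 -0.14 0.03 0 0 0.05;0.115 -0.19 0.03 0 0.05 0.1;0.145 -0.24 0.03 0.01 0.1 0.15;0.18 -0.29 0.03 0.02 0.15 0.2;0.21 -0.345 0.03 0.03 0.2 0.25;0.245 -0.4 0.03 0.04 0.27 0.3;0.28 -0.455 0.03 0.045 0.33 0.33;0.31 -0.51 0.03 0.0455 0.399 0.33;0.345 -0.565 0.03 0.0455 0.399 0.33;0.375 -0.62 0.02 0.0455 0.399 0.33;0.41 -0.675 0.01 0.0455 0.399 0.33;0.43 -0.715 0 0.0455 0.399 0.33;0.443 -0.73 -0.02 0.0455 0.399 0.33;0.443 -0.73 -0.034 0.0455 0.399 0.33;0.443 -0.73 -0.034 0.0455 0.399 0.33", gripper=0)

```text
time: 2.62
eef_pos: [0.6287, -0.0803, 0.168]
tcp_rot: [-0.027, 0.979, -0.005, -0.2]
contact_force: [0.3, 1.0, 0.6]
opening: -0.0
```

Call:
jog_arm(commands="-0.008 0 -0.03 0 0 0;-0.012 0 -0.06 0 0 0;-0.014 0 -0.085 0 0 0;-0.014 0 -0.095 0 0 0;-0.014 0 -0.101 0 0 0;-0.014 0 -0.101 0 0 0")

```text
time: 3.38
eef_pos: [0.6165, -0.0812, 0.0696]
tcp_rot: [-0.027, 0.98, -0.006, -0.198]
contact_force: [0.5, -0.7, -0.3]
opening: 0.004
```

```bash
python3 - <<'E'
from plant import get_state, vision
from h import *
s=get_state();print(np.round(s["eef_pos"],4),np.round(s["contact_force"],2))
ims=[]
for n,(r,c0) in (("scene",(120,240)),("top",(120,280))):
    c=vision.read_camera(n); W=cloud(c)
    ims.append(cv2.resize(c["frame"][r:r+125,c0:c0+130,::-1],None,fx=3,fy=3,interpolation=cv2.INTER_CUBIC))
cv2.imwrite("pics/pre.png",np.hstack(ims))
E
```

```text
[ 0.6165 -0.0812  0.0696] [ 0.46 -0.71 -0.31]
```

View pics/pre.png

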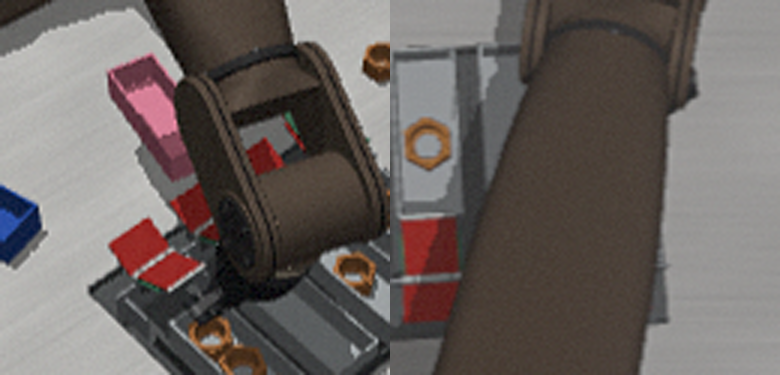

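The scene view shows the shut fingers just behind the far leaf's free edge (about 200,290 in the crop), over the bin's near end and clear of everything. Now I push up and across.

Call:
jog_arm(commands="-0.008 0 -0.001 0 0 0;-0.016 0 -0.002 0 0 0;-0.022 0 -0.002 0 0 0;-0.025 0 0 0 0 0;-0.028 0 0.003 0 0 0;-0.031 0 0.007 0 0 0;-0.034 0 0.011 0 0 0;-0.034 0 0.011 0 0 0")

```text
time: 4.47
eef_pos: [0.5823, -0.0815, 0.0803]
tcp_rot: [-0.026, 0.98, -0.005, -0.198]
contact_force: [0.2, 0.5, 0.4]
opening: -0.002
```

```bash
python3 - <<'E'
from plant import get_state, vision
from h import *
s=get_state();print(np.round(s["eef_pos"],4),np.round(s["contact_force"],2))
c=vision.read_camera("scene")
cv2.imwrite("pics/push1.png",cv2.resize(c["frame"][170:250,250:350,::-1],None,fx=6,fy=6,interpolation=cv2.INTER_CUBIC))
E
```

```text
[ 0.5823 -0.0815  0.0803] [0.19 0.55 0.43]
```

View pics/push1.png

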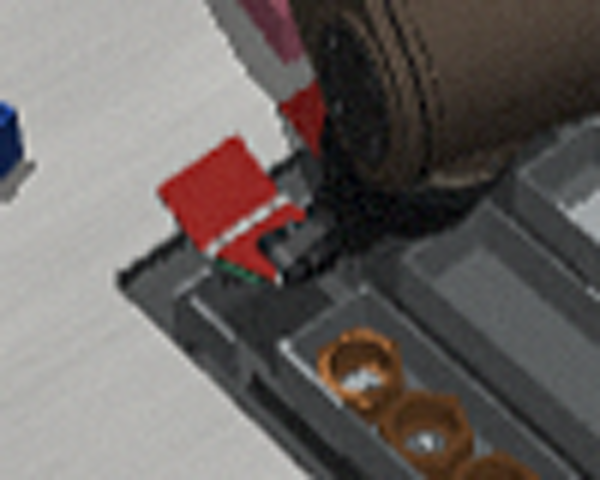

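```bash
python3 - <<'E'
from plant import get_state, vision
from h import *
c=vision.read_camera("scene");W=cloud(c);f=cv2.cvtColor(c["frame"],cv2.COLOR_RGB2HSV)
m=(c["z_map"]>0)&(f[...,1]>120)&((f[...,0]<10)|(f[...,0]>170))&(abs(W[...,1]+.083)<.035)&(W[...,0]>.53)&(W[...,0]<.6)&(W[...,2]>.05)
p=W[m];o=np.argsort(p[:,0]);print(p[o].round(3)[::3].tolist())
q=(c["z_map"]>0)&~m&(abs(W[...,1]+.083)<.02)&(W[...,0]>.54)&(W[...,0]<.61)&(W[...,2]>.06)&(W[...,2]<.12)
p=W[q];o=np.argsort(p[:,2]);print(len(p),p[o].round(3)[:80:2].tolist())
E
```

```text
[[0.532, -0.087, 0.057], [0.533, -0.069, 0.062], [0.534, -0.084, 0.061], [0.535, -0.093, 0.06], [0.536, -0.078, 0.063], [0.537, -0.087, 0.062], [0.539, -0.062, 0.062], [0.54, -0.103, 0.063], [0.54, -0.082, 0.065], [0.542, -0.068, 0.065], [0.543, -0.091, 0.067], [0.544, -0.074, 0.068], [0.546, -0.067, 0.069], [0.547, -0.094, 0.069], [0.548, -0.062, 0.072], [0.551, -0.097, 0.07], [0.554, -0.099, 0.071], [0.558, -0.099, 0.074], [0.561, -0.101, 0.075], [0.567, -0.098, 0.079], [0.574, -0.1, 0.083]]
5 [[0.583, -0.102, 0.089], [0.61, -0.087, 0.11], [0.61, -0.083, 0.112]]
```

```bash
python3 - <<'E'
from plant import get_state, vision
from h import *
from scipy.spatial.transform import Rotation as R
s=get_state(); c=vision.read_camera("scene");W=cloud(c)
def pr(X):
    q=c["R"]@X+c["t"]; return np.array([c["fx"]*q[0]/q[2]+c["cx"],c["fy"]*q[1]/q[2]+c["cy"]])
T=R.from_quat(s["tcp_rot"]).as_matrix()
im=cv2.resize(c["frame"][170:250,250:350,::-1],None,fx=6,fy=6,interpolation=cv2.INTER_CUBIC)
for dx in(-.011,.011):
  for dy in(-.015,.015):
    for dz in (0,-.03):
      X=s["eef_pos"]+T@[dx,dy,dz]; u=(pr(X)-[250,170]+.5)*6; print(dx,dy,dz,X.round(4),u.round())
      cv2.circle(im,tuple(u.astype(int).tolist()),4,(0,255,0) if dz==0 else (255,255,0),-1)
e=pr(np.array([.580,-.081,.087])); cv2.circle(im,tuple(((e-[250,170]+.5)*6).astype(int).tolist()),4,(255,0,255),-1)
cv2.imwrite("pics/push1b.png",im)
for v in range(205,218):
  print(v,[tuple(W[v,u].round(3)) if c["z_map"][v,u]>0 else 0 for u in range(292,310,3)])
E
```

```text
-0.011 -0.015 0 [ 0.593  -0.0959  0.0755] [304. 303.]
-0.011 -0.015 -0.03 [ 0.6047 -0.0953  0.1032] [319. 284.]
-0.011 0.015 0 [ 0.5914 -0.0659  0.0755] [351. 268.]
-0.011 0.015 -0.03 [ 0.6031 -0.0653  0.1032] [367. 249.]
0.011 -0.015 0 [ 0.5728 -0.097   0.0841] [276. 266.]
0.011 -0.015 -0.03 [ 0.5845 -0.0963  0.1117] [290. 247.]
0.011 0.015 0 [ 0.5712 -0.067   0.0841] [323. 233.]
0.011 0.015 -0.03 [ 0.5828 -0.0664  0.1117] [338. 213.]
205 [(np.float64(0.524), np.float64(-0.074), np.float64(0.057)), (np.float64(0.531), np.float64(-0.067), np.float64(0.058)), (np.float64(0.539), np.float64(-0.062), np.float64(0.062)), (np.float64(0.633), np.float64(-0.12), np.float64(0.209)), (np.float64(0.639), np.float64(-0.115), np.float64(0.21)), (np.float64(0.652), np.float64(-0.116), np.float64(0.225))]
206 [(np.float64(0.53), np.float64(-0.078), np.float64(0.061)), (np.float64(0.533), np.float64(-0.069), np.float64(0.057)), (np.float64(0.545), np.float64(-0.067), np.float64(0.067)), (np.float64(0.634), np.float64(-0.121), np.float64(0.207)), (np.float64(0.637), np.float64(-0.113), np.float64(0.
[... 3253 characters left out ...]
0.043), np.float64(0.013))]
216 [(np.float64(0.566), np.float64(-0.105), np.float64(0.073)), (np.float64(0.577), np.float64(-0.102), np.float64(0.082)), (np.float64(0.642), np.float64(-0.137), np.float64(0.185)), (np.float64(0.637), np.float64(-0.125), np.float64(0.169)), (np.float64(0.548), np.float64(-0.048), np.float64(0.004)), (np.float64(0.556), np.float64(-0.042), np.float64(0.007))]
217 [(np.float64(0.57), np.float64(-0.107), np.float64(0.074)), (np.float64(0.577), np.float64(-0.102), np.float64(0.079)), (np.float64(0.643), np.float64(-0.139), np.float64(0.183)), (np.float64(0.545), np.float64(-0.057), np.float64(0.003)), (np.float64(0.547), np.float64(-0.048), np.float64(-0.003)), 0]
```

View pics/push1b.png

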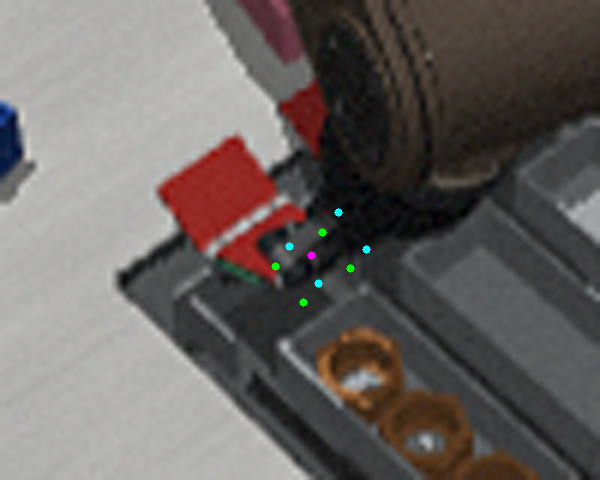

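Call:
jog_arm(commands="0.008 0 -0.002 0 0 0;0.014 0 -0.009 0 0 0;0.014 0 -0.015 0 0 0;0.01 0 -0.015 0 0 0;0.006 0 -0.015 0 0 0;0.003 0 -0.015 0 0 0;0.001 0 -0.015 0 0 0;0.001 0 -0.015 0 0 0")

```text
time: 5.62
eef_pos: [0.583, -0.0815, 0.065]
tcp_rot: [-0.026, 0.98, -0.005, -0.198]
contact_force: [0.0, 0.1, 0.1]
opening: -0.001
```

```bash
cat > leaf.py <<'E'
from plant import get_state, vision
from h import *
def look(name):
    s=get_state();print(np.round(s["eef_pos"],4),np.round(s["contact_force"],2))
    c=vision.read_camera("scene");W=cloud(c);f=cv2.cvtColor(c["frame"],cv2.COLOR_RGB2HSV)
    b=(c["z_map"]>0)&(abs(W[...,1]+.083)<.035)&(W[...,2]>.05)&(W[...,0]>.45)&(W[...,0]<.62)&(f[...,1]>70)
    red=b&(f[...,1]>120)&((f[...,0]<10)|(f[...,0]>170)); gr=b&(f[...,0]>45)&(f[...,0]<90)
    for nm,m in(("red far",red&(W[...,0]>.53)),("red near",red&(W[...,0]<.52)),("green",gr)):
        p=W[m]; 
        if len(p): print(nm,len(p),"leaf angle",np.median(np.degrees(np.arctan2(p[:,2]-.058,p[:,0]-.527))).round(1),p[p[:,2].argsort()][-3:].round(3).tolist())
    cv2.imwrite(f"pics/{name}.png",cv2.resize(c["frame"][160:250,250:360,::-1],None,fx=6,fy=6,interpolation=cv2.INTER_CUBIC))
E
python3 -c "from leaf import *;look('push2')"
```

```text
[ 0.583  -0.0815  0.065 ] [0.   0.09 0.11]
red far 89 leaf angle 26.1 [[0.569, -0.103, 0.08], [0.609, -0.107, 0.15], [0.543, -0.084, 0.395]]
red near 166 leaf angle 157.1 [[0.497, -0.104, 0.078], [0.498, -0.097, 0.078], [0.497, -0.076, 0.438]]
green 12 leaf angle 18.5 [[0.566, -0.105, 0.073], [0.569, -0.107, 0.073], [0.609, -0.076, 0.405]]
```

View pics/push2.png

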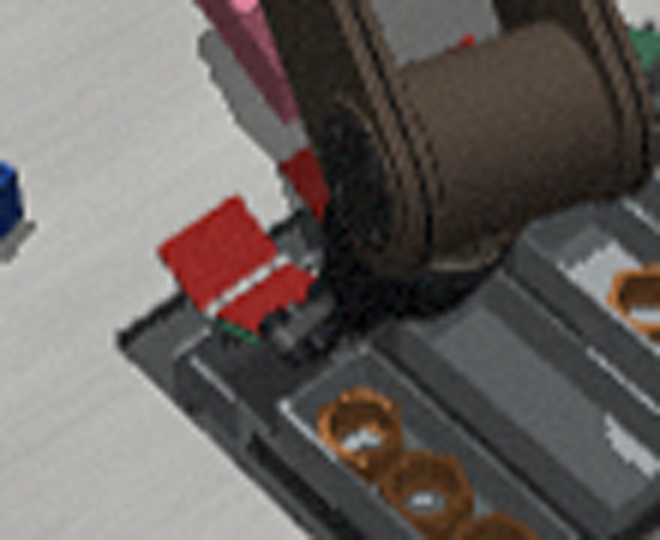

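Call:
jog_arm(commands="-0.003 0 0 0 0 0;-0.005 0 0.003 0 0 0;-0.006 0 0.007 0 0 0;-0.008 0 0.011 0 0 0;-0.010 0 0.015 0 0 0;-0.013 0 0.019 0 0 0;-0.013 0 0.019 0 0 0")

```text
time: 6.55
eef_pos: [0.5701, -0.0815, 0.0842]
tcp_rot: [-0.026, 0.98, -0.005, -0.198]
contact_force: [-0.1, -0.2, -0.8]
opening: -0.002
```

```bash
python3 -c "from leaf import *;look('push3')"
```

```text
[ 0.5701 -0.0815  0.0842] [-0.09 -0.18 -0.84]
red far 43 leaf angle 26.1 [[0.575, -0.089, 0.084], [0.553, -0.088, 0.404], [0.605, -0.058, 0.431]]
red near 166 leaf angle 155.9 [[0.494, -0.087, 0.075], [0.498, -0.097, 0.079], [0.496, -0.077, 0.079]]
green 14 leaf angle 17.1 [[0.573, -0.106, 0.081], [0.607, -0.095, 0.147], [0.615, -0.105, 0.253]]
```

View pics/push3.png

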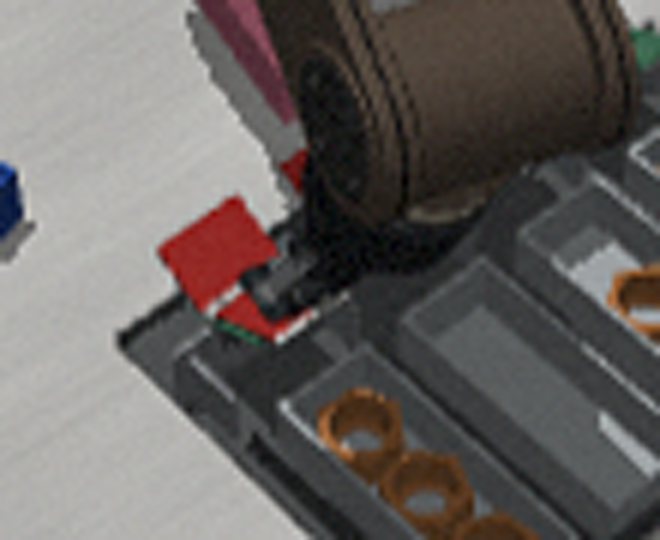

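```bash
cat > tip.py <<'E'
from plant import get_state, vision
from h import *
from scipy.spatial.transform import Rotation as R
s=get_state(); c=vision.read_camera("scene");W=cloud(c)
T=R.from_quat(s["tcp_rot"]).as_matrix(); L=(W-s["eef_pos"])@T
m=(c["z_map"]>0)&(abs(L[...,0])<.04)&(abs(L[...,1])<.06)&(L[...,2]>-.12)&(L[...,2]<.01)&(W[...,2]>.09)
v,u=np.nonzero(m); 
h=np.histogram(L[m][:,2],bins=np.arange(-.12,.015,.01));print(h[0])
p=L[m];o=p[:,2].argsort()[::-1]
for i in o[:60:2]: print((u[i],v[i]),p[i].round(3),W[m][i].round(3))
E
python3 tip.py
```

```text
[43  7 10 12  9  1  1  2  3  0  0  0  0]
(np.int64(304), np.int64(211)) [-0.013 -0.003 -0.034] [ 0.595 -0.083  0.11 ]
(np.int64(305), np.int64(210)) [-0.013 -0.001 -0.04 ] [ 0.597 -0.081  0.115]
(np.int64(306), np.int64(209)) [-0.013  0.    -0.048] [ 0.601 -0.08   0.123]
(np.int64(305), np.int64(209)) [-0.014 -0.011 -0.069] [ 0.61  -0.09   0.142]
(np.int64(306), np.int64(208)) [-0.014 -0.008 -0.072] [ 0.611 -0.088  0.145]
(np.int64(304), np.int64(208)) [-0.011 -0.015 -0.077] [ 0.611 -0.094  0.15 ]
(np.int64(304), np.int64(207)) [-0.009 -0.014 -0.078] [ 0.609 -0.093  0.152]
(np.int64(305), np.int64(208)) [-0.013 -0.014 -0.079] [ 0.613 -0.093  0.152]
(np.int64(300), np.int64(208)) [-0.005 -0.026 -0.08 ] [ 0.607 -0.105  0.156]
(np.int64(303), np.int64(209)) [-0.012 -0.021 -0.082] [ 0.614 -0.1    0.154]
(np.int64(302), np.int64(208)) [-0.009 -0.022 -0.083] [ 0.611 -0.101  0.157]
(np.int64(301), np.int64(207)) [-0.005 -0.023 -0.084] [ 0.609 -0.102  0.159]
(np.int64(301), np.int64(211)) [-0.014 -0.031 -0.087] [ 0.618 -0.11   0.158]
(np.int64(302), np.int64(210)) [-0.014 -0.028 -0.09 ] [ 0.
[... 550 characters left out ...]
 0.176]
(np.int64(308), np.int64(207)) [-0.019 -0.017 -0.107] [ 0.63  -0.095  0.175]
(np.int64(298), np.int64(209)) [-0.008 -0.044 -0.11 ] [ 0.622 -0.123  0.182]
(np.int64(300), np.int64(209)) [-0.011 -0.04  -0.111] [ 0.625 -0.118  0.182]
(np.int64(294), np.int64(205)) [ 0.006 -0.047 -0.112] [ 0.61  -0.126  0.19 ]
(np.int64(299), np.int64(211)) [-0.014 -0.046 -0.113] [ 0.629 -0.125  0.182]
(np.int64(308), np.int64(206)) [-0.017 -0.017 -0.113] [ 0.631 -0.096  0.181]
(np.int64(295), np.int64(205)) [ 0.005 -0.045 -0.115] [ 0.613 -0.125  0.191]
(np.int64(300), np.int64(210)) [-0.014 -0.043 -0.115] [ 0.63  -0.121  0.184]
(np.int64(295), np.int64(213)) [-0.013 -0.06  -0.115] [ 0.63  -0.138  0.185]
```

```bash
python3 - <<'E'
from h import *
from scipy.spatial.transform import Rotation as R
c=np.load("scene0.npz")
T=R.from_quat([-.026,.98,-.005,-.198]).as_matrix()
def pr(X):
    q=c["R"]@X+c["t"]; return np.array([c["fx"]*q[0]/q[2]+c["cx"],c["fy"]*q[1]/q[2]+c["cy"]])
for nm,e,o,f in(("pre",[.6165,-.0812,.0696],[240,120],3),("push2",[.583,-.0815,.065],[250,160],6),("push3",[.5701,-.0815,.0842],[250,160],6)):
    im=cv2.imread(f"pics/{nm}.png"); im=cv2.resize(im[:,:660],None,fx=1,fy=1) if f==6 else cv2.resize(im[:,:390],None,fx=2,fy=2)
    for z,col in((0,(0,255,0)),(-.02,(255,255,0)),(-.04,(255,0,255))):
        for x in(-.011,.011):
            for y in (-.01,.01):
                u=(pr(np.array(e)+T@[x,y,z])-o+.5)*6; cv2.circle(im,tuple(u.astype(int).tolist()),3,col,-1)
    cv2.imwrite(f"pics/{nm}_m.png",im[150:450,100:500])
a=[cv2.imread(f"pics/{n}_m.png") for n in("push2","push3")]
cv2.imwrite("pics/m.png",np.hstack(a))
E
```

```text
(no output)
```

View pics/m.png

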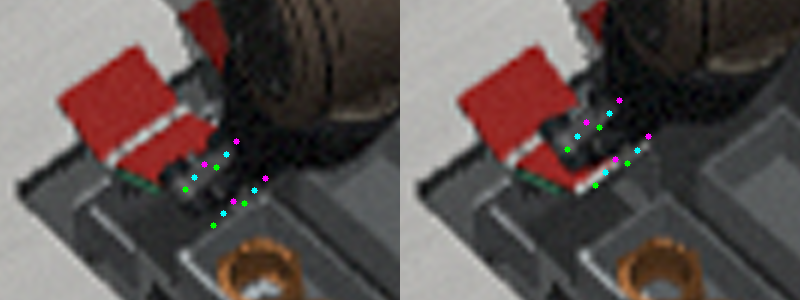

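```bash
python3 -c "
import cv2;im=cv2.imread('pics/pre_m.png');print(im.shape);cv2.imwrite('pics/pre_m2.png',cv2.resize(im,None,fx=1.8,fy=1.8))"
```

```text
(300, 400, 3)
```

View pics/pre_m2.png

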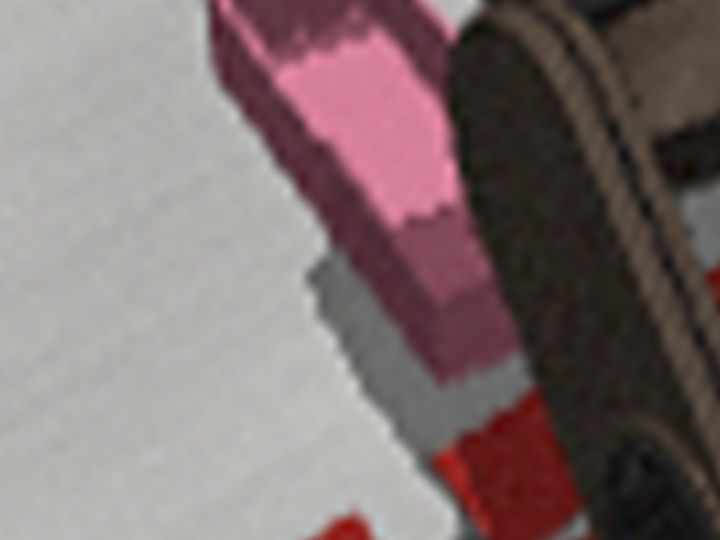

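Call:
jog_arm(commands="0.005 0 0.02 0 0 0;0.02 0 0.05 0 0 0;0.03 0 0.08 0 0 0;0.03 0 0.12 0 0 0;0.03 -0.05 0.13 0 0 0;0.03 -0.11 0.13 0 0 0;0.03 -0.15 0.13 0 0 0;0.03 -0.15 0.13 0 0 0;0.03 -0.15 0.13 0 0 0")

```text
time: 7.78
eef_pos: [0.6003, -0.231, 0.2145]
tcp_rot: [-0.026, 0.98, -0.005, -0.198]
contact_force: [0.2, 1.0, 0.6]
opening: 0.001
```

```bash
python3 - <<'E'
from plant import get_state, vision
from h import *
from scipy.spatial.transform import Rotation as R
s=get_state(); c=vision.read_camera("scene");W=cloud(c)
def pr(X):
    q=c["R"]@X+c["t"]; return np.array([c["fx"]*q[0]/q[2]+c["cx"],c["fy"]*q[1]/q[2]+c["cy"]])
T=R.from_quat(s["tcp_rot"]).as_matrix(); L=(W-s["eef_pos"])@T
u0=(pr(s["eef_pos"])-[50,40]).astype(int); o=u0; print(s["eef_pos"],pr(s["eef_pos"]))
im=cv2.resize(c["frame"][o[1]:o[1]+90,o[0]:o[0]+100,::-1],None,fx=6,fy=6,interpolation=cv2.INTER_CUBIC); im0=im.copy()
for z,col in((0,(0,255,0)),(-.02,(255,255,0)),(-.04,(255,0,255))):
  for x in(-.011,.011):
    for y in (-.01,.01):
      u=(pr(s["eef_pos"]+T@[x,y,z])-o+.5)*6; cv2.circle(im,tuple(u.astype(int).tolist()),3,col,-1)
cv2.imwrite("pics/tip.png",im)
m=(c["z_map"]>0)&(abs(L[...,0])<.03)&(abs(L[...,1])<.06)&(L[...,2]>-.07)&(L[...,2]<.03)
p=L[m];o=p[:,2].argsort()[::-1];print(p[o].round(3)[:60:2].tolist())
E
```

```text
[ 0.60034573 -0.23096399  0.21450101] [257.65888786 217.72384092]
[[-0.01, -0.006, -0.027], [-0.009, -0.006, -0.034], [-0.013, -0.003, -0.037], [-0.009, -0.01, -0.038], [-0.012, -0.006, -0.04], [-0.012, 0.002, -0.044], [-0.013, -0.006, -0.051], [-0.013, 0.005, -0.056], [-0.008, -0.013, -0.059]]
```

View pics/tip.png

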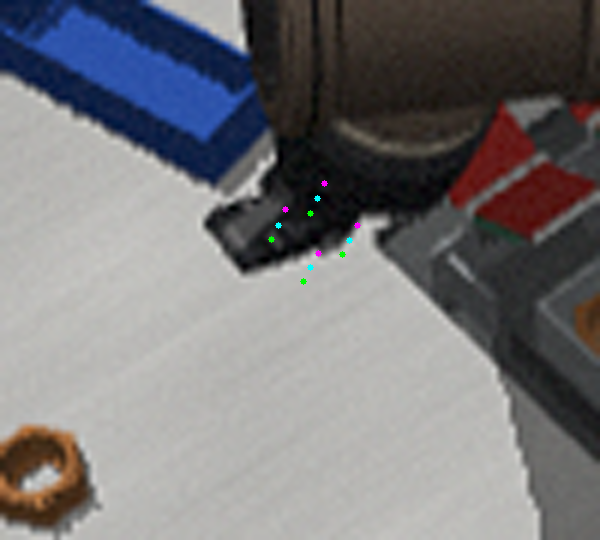

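Call:
jog_arm(commands="0 0 0 0 -0.15 0;0 0 0 0.01 -0.3 0;0 0 0 0.02 -0.4 0;0 0 0 0.02 -0.4 0;0 0 0 0.02 -0.4 0")

```text
time: 8.45
eef_pos: [0.6005, -0.2306, 0.2141]
tcp_rot: [-0.027, 1.0, -0.001, 0.0]
contact_force: [0.3, -0.1, 0.1]
opening: -0.001
```

```bash
cat > tipv.py <<'E'
from plant import get_state, vision
from h import *
from scipy.spatial.transform import Rotation as R
s=get_state(); c=vision.read_camera("scene");W=cloud(c)
def pr(X):
    q=c["R"]@X+c["t"]; return np.array([c["fx"]*q[0]/q[2]+c["cx"],c["fy"]*q[1]/q[2]+c["cy"]])
T=R.from_quat(s["tcp_rot"]).as_matrix(); L=(W-s["eef_pos"])@T; print(T.round(2).tolist())
o=(pr(s["eef_pos"])-[50,55]).astype(int); print(s["eef_pos"],pr(s["eef_pos"]))
im=cv2.resize(c["frame"][o[1]:o[1]+90,o[0]:o[0]+100,::-1],None,fx=6,fy=6,interpolation=cv2.INTER_CUBIC)
for z,col in((0,(0,255,0)),(-.02,(255,255,0)),(-.04,(255,0,255))):
  for x in(-.011,.011):
    for y in (-.01,.01):
      u=(pr(s["eef_pos"]+T@[x,y,z])-o+.5)*6; cv2.circle(im,tuple(u.astype(int).tolist()),3,col,-1)
cv2.imwrite("pics/tipv.png",im)
m=(c["z_map"]>0)&(abs(L[...,0])<.03)&(abs(L[...,1])<.06)&(L[...,2]>-.07)&(L[...,2]<.03)
p=L[m];o=p[:,2].argsort()[::-1];print(p[o].round(3)[:80:2].tolist())
E
python3 tipv.py
```

```text
[[-1.0, -0.05, 0.0], [-0.05, 1.0, -0.0], [-0.0, -0.0, -1.0]]
[ 0.60052052 -0.23055653  0.21412045] [257.84970581 217.77293573]
[[-0.009, -0.006, -0.027], [-0.011, 0.008, -0.028], [-0.009, -0.006, -0.031], [-0.012, 0.004, -0.033], [-0.007, 0.011, -0.034], [-0.012, 0.002, -0.035], [-0.008, -0.008, -0.036], [-0.012, 0.005, -0.036], [-0.012, -0.001, -0.038], [-0.008, -0.007, -0.039], [-0.008, 0.011, -0.039], [-0.008, -0.013, -0.04], [0.0, -0.013, -0.04], [-0.011, -0.003, -0.042], [0.003, -0.013, -0.042], [-0.008, 0.012, -0.043], [-0.008, -0.012, -0.043], [-0.009, -0.007, -0.044], [-0.012, 0.005, -0.044], [-0.012, -0.0, -0.045], [-0.006, -0.011, -0.045], [-0.012, 0.003, -0.046], [-0.011, 0.001, -0.047], [-0.007, -0.014, -0.048], [-0.014, -0.007, -0.049], [-0.009, -0.009, -0.05], [-0.013, 0.003, -0.051], [-0.003, -0.013, -0.052], [-0.008, 0.01, -0.052], [-0.008, 0.013, -0.053], [-0.015, -0.007, -0.054], [-0.007, -0.007, -0.054], [-0.01, -0.013, -0.055], [-0.008, 0.01, -0.055], [-0.011, -0.004, -0.056], [-0.009, -0.012, -0.056], [-0.011, -0.001, -0.056], [-0.012, 0.001, -0.057], [-0.012, 0.004, -0.058], [-0.009, -0.014, -0.058]]
```

View pics/tipv.png

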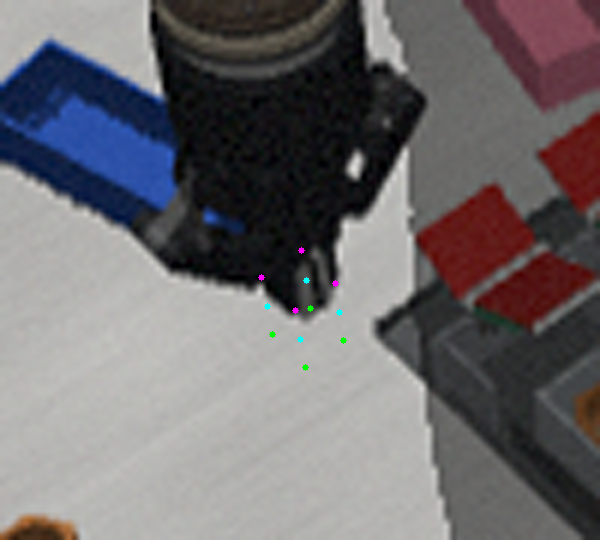

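The picture shows the shut fingers ending about 27 mm short of the reported TCP. That is why they passed over the leaf. I'll repeat the approach about 25 mm lower along the tool.

Call:
jog_arm(commands="0.005 0.03 0 -0.005 0.13 0;0.01 0.08 0 -0.015 0.28 0;0.02 0.13 -0.02 -0.02 0.4 0;0.022 0.15 -0.05 -0.02 0.4 0;0.022 0.15 -0.09 -0.02 0.4 0;0.018 0.15 -0.12 -0.02 0.4 0;0.015 0.15 -0.145 -0.02 0.4 0;0.012 0.15 -0.16 -0.02 0.4 0;0.008 0.15 -0.17 -0.02 0.4 0;0.004 0.15 -0.172 -0.02 0.4 0;0.004 0.15 -0.172 -0.02 0.4 0")

```text
time: 9.88
eef_pos: [0.6043, -0.0816, 0.0425]
tcp_rot: [-0.026, 0.98, -0.006, -0.198]
contact_force: [-1.6, 1.2, 0.3]
opening: 0.003
```

```bash
python3 -c "from leaf import *;look('push4')"
```

```text
[ 0.6043 -0.0816  0.0425] [-1.57  1.16  0.26]
red far 130 leaf angle 26.4 [[0.576, -0.101, 0.086], [0.576, -0.09, 0.086], [0.542, -0.082, 0.402]]
red near 173 leaf angle 156.8 [[0.502, -0.067, 0.077], [0.496, -0.092, 0.078], [0.488, -0.073, 0.429]]
green 13 leaf angle 17.1 [[0.559, -0.107, 0.072], [0.569, -0.107, 0.073], [0.57, -0.104, 0.077]]
```

View pics/push4.png

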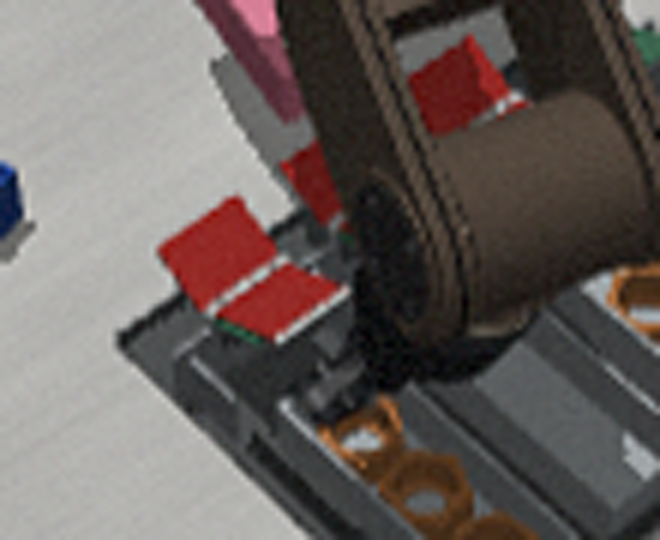

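Call:
jog_arm(commands="-0.008 0 0 0 0 0;-0.015 0 0 0 0 0;-0.020 0 0 0 0 0;-0.023 0 0.002 0 0 0;-0.026 0 0.005 0 0 0;-0.029 0 0.008 0 0 0;-0.032 0 0.012 0 0 0;-0.036 0 0.016 0 0 0;-0.036 0 0.016 0 0 0")

```text
time: 11.05
eef_pos: [0.5679, -0.0814, 0.0582]
tcp_rot: [-0.026, 0.98, -0.005, -0.198]
contact_force: [-0.5, -0.8, -0.5]
opening: 0.001
```

```bash
python3 -c "from leaf import *;look('push5')"
```

```text
[ 0.5679 -0.0814  0.0582] [-0.48 -0.83 -0.47]
red far 35 leaf angle 38.7 [[0.614, -0.113, 0.187], [0.616, -0.118, 0.189], [0.612, -0.06, 0.361]]
red near 173 leaf angle 155.8 [[0.498, -0.097, 0.078], [0.496, -0.081, 0.078], [0.495, -0.077, 0.079]]
green 19 leaf angle 15.9 [[0.568, -0.109, 0.079], [0.616, -0.105, 0.133], [0.619, -0.117, 0.191]]
```

View pics/push5.png

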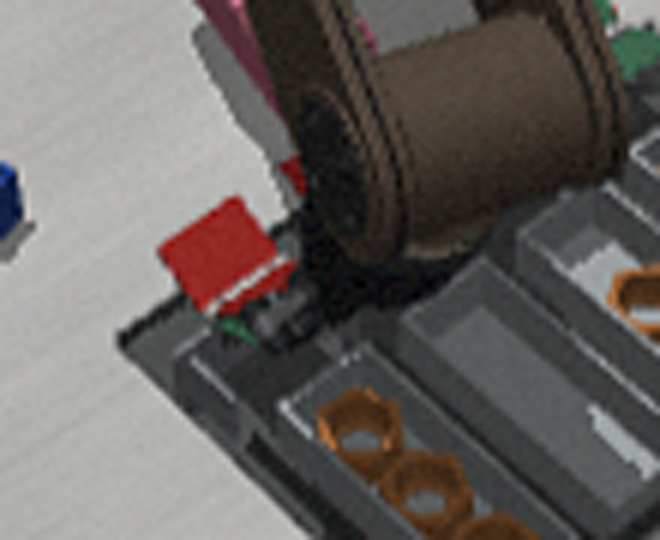

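The leaf has started to lift (about 39° against 26° lying), so I continue along the arc.

Call:
jog_arm(commands="-0.004 0 0.005 0 0 0;-0.009 0 0.009 0 0 0;-0.014 0 0.012 0 0 0;-0.019 0 0.015 0 0 0;-0.025 0 0.018 0 0 0;-0.03 0 0.02 0 0 0;-0.036 0 0.021 0 0 0;-0.036 0 0.021 0 0 0")

```text
time: 12.1
eef_pos: [0.5315, -0.0814, 0.0788]
tcp_rot: [-0.026, 0.98, -0.005, -0.199]
contact_force: [-1.4, -0.7, 0.2]
opening: -0.0
```

```bash
python3 -c "from leaf import *;look('push6')"
```

```text
[ 0.5315 -0.0814  0.0788] [-1.4  -0.73  0.24]
red far 2 leaf angle 78.9 [[0.578, -0.105, 0.25], [0.567, -0.067, 0.371]]
red near 61 leaf angle 156.0 [[0.494, -0.069, 0.076], [0.499, -0.069, 0.076], [0.495, -0.099, 0.077]]
green 151 leaf angle 20.4 [[0.618, -0.113, 0.254], [0.608, -0.115, 0.258], [0.558, -0.079, 0.419]]
```

View pics/push6.png

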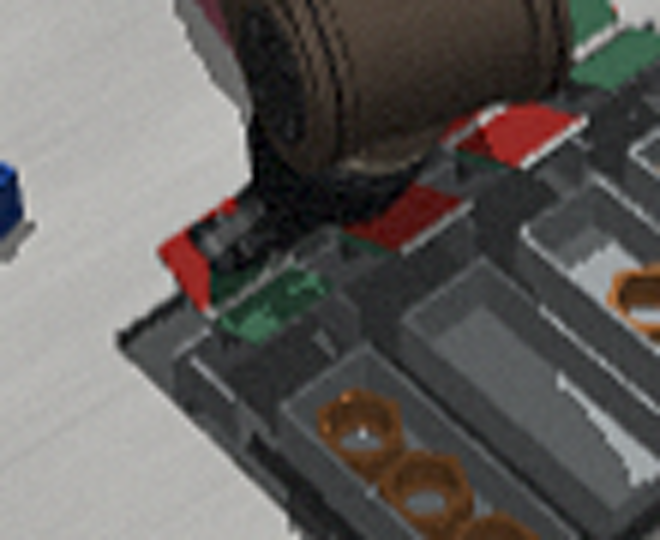

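The leaf is nearly upright, with its green back and the green far wing visible at about (270,300). A little more across.

Call:
jog_arm(commands="-0.006 0 0.001 0 0 0;-0.012 0 0.001 0 0 0;-0.018 0 0.001 0 0 0;-0.024 0 0 0 0 0;-0.03 0 0 0 0 0;-0.035 0 0 0 0 0;-0.035 0 0 0 0 0")

```text
time: 13.02
eef_pos: [0.4967, -0.0814, 0.0787]
tcp_rot: [-0.026, 0.98, -0.005, -0.199]
contact_force: [-0.1, 0.4, 0.1]
opening: -0.0
```

```bash
python3 -c "from leaf import *;look('push7')"
```

```text
[ 0.4967 -0.0814  0.0787] [-0.13  0.37  0.14]
red far 17 leaf angle 66.5 [[0.549, -0.053, 0.391], [0.554, -0.051, 0.396], [0.55, -0.071, 0.399]]
red near 14 leaf angle 157.0 [[0.501, -0.107, 0.07], [0.506, -0.107, 0.071], [0.503, -0.112, 0.076]]
green 299 leaf angle 117.3 [[0.581, -0.114, 0.251], [0.57, -0.115, 0.257], [0.518, -0.082, 0.414]]
```

View pics/push7.png

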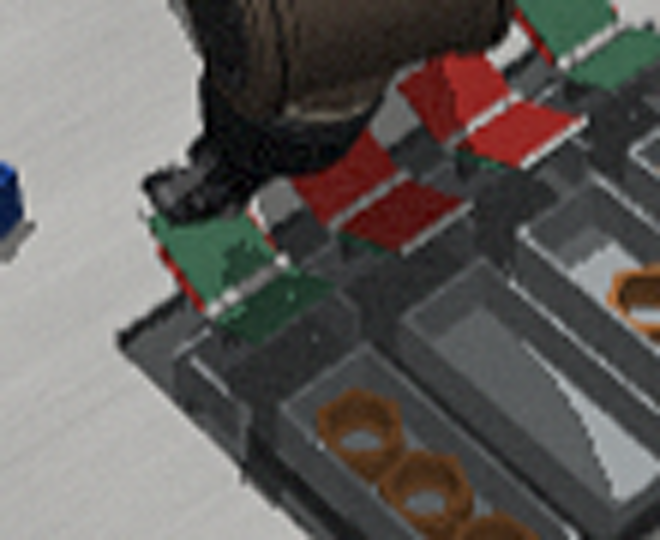

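The leaf is over and shows green. I retreat straight up and then away to the side.

Call:
jog_arm(commands="0 0 0.02 0 0 0;0.005 0 0.06 0 0 0;0.01 0 0.12 0 0 0;0.01 0.03 0.17 0 0 0;0.01 0.08 0.18 0 0 0;0.01 0.14 0.18 0 0 0;0 0.2 0.18 0 0 0;-0.02 0.26 0.18 0 0 0;-0.05 0.31 0.18 0 0 0;-0.08 0.36 0.18 0 0 0;-0.11 0.41 0.18 0 0 0;-0.14 0.46 0.18 0 0 0;-0.17 0.51 0.18 0 0 0;-0.2 0.56 0.18 0 0 0;-0.23 0.61 0.18 0 0 0;-0.26 0.66 0.18 0 0 0;-0.26 0.66 0.18 0 0 0")

```text
time: 15.2
eef_pos: [0.2343, 0.581, 0.2601]
tcp_rot: [-0.029, 0.98, -0.005, -0.198]
contact_force: [0.6, -0.2, 0.7]
opening: 0.0
```

```bash
python3 - <<'E'
from plant import get_state, vision
from h import *
s=get_state();print(np.round(s["eef_pos"],3),np.round(s["contact_force"],2))
ims=[]
for n in("top","scene"):
    c=vision.read_camera(n);W=cloud(c);f=cv2.cvtColor(c["frame"],cv2.COLOR_RGB2HSV);c0=np.load(n+"0.npz")
    ok=(c["z_map"]>0)&(W[...,0]>.3)&(W[...,0]<.7)&(abs(W[...,1])<.25)&(W[...,2]>.05)&(W[...,2]<.13)
    for nm,m in(("red",ok&(f[...,1]>120)&((f[...,0]<10)|(f[...,0]>170))),("green",ok&(f[...,1]>70)&(f[...,0]>45)&(f[...,0]<90))):
        k,l,st,_=cv2.connectedComponentsWithStats(m.astype(np.uint8),connectivity=4)
        for i in range(1,k):
            if st[i,4]<40: continue
            p=W[l==i];co=np.linalg.lstsq(np.c_[p[:,:2],np.ones(len(p))],p[:,2],rcond=None)[0]
            print(n,nm,st[i,4],p.mean(0).round(3),"zmax",p[:,2].max().round(3),"slope",co[0].round(2))
    # orange nuts before/after
    def nuts(c):
        h=cv2.cvtColor(c["frame"],cv2.COLOR_RGB2HSV);m=((h[...,0]>8)&(h[...,0]<22)&(h[...,1]>130)).astype(np.uint8)
        k,l,s,ce=cv2.connectedComponentsWithStats(m);return sorted([tuple(ce[i].round(1).tolist()) for i in range(1,k) if s[i,4]>50])
    print(nuts(c0));print(nuts(c))
    ims.append(c["frame"][:,:,::-1])
cv2.imwrite("pics/end_top.png",ims[0]);cv2.imwrite("pics/end_sc.png",cv2.resize(ims[1][130:280,250:430],None,fx=4,fy=4,interpolation=cv2.INTER_CUBIC))
E
```

```text
[0.234 0.581 0.26 ] [ 0.65 -0.18  0.68]
top red 312 [ 0.549 -0.003  0.073] zmax 0.091 slope 0.55
top red 317 [0.545 0.077 0.073] zmax 0.087 slope 0.52
top red 240 [ 0.502 -0.006  0.067] zmax 0.08 slope -0.55
top red 244 [0.498 0.074 0.067] zmax 0.079 slope -0.56
top green 249 [ 0.55  -0.083  0.067] zmax 0.08 slope 0.56
top green 258 [0.537 0.156 0.067] zmax 0.078 slope 0.51
top green 253 [ 0.502 -0.085  0.073] zmax 0.091 slope -0.54
top green 260 [0.49  0.154 0.073] zmax 0.092 slope -0.54
[(62.8, 211.0), (65.5, 157.5), (138.9, 177.5), (202.6, 246.6), (262.2, 166.4), (291.7, 167.1), (349.3, 143.5), (350.8, 160.8), (351.9, 177.8), (431.9, 60.0), (448.9, 220.5), (572.5, 174.1)]
[(62.9, 211.0), (65.5, 157.5), (138.9, 178.0), (202.5, 246.7), (262.0, 166.4), (292.0, 167.1), (349.4, 143.6), (350.6, 160.8), (351.9, 177.8), (431.9, 60.0), (448.9, 220.3), (572.4, 174.3)]
scene red 168 [0.5   0.075 0.066] zmax 0.076 slope -0.53
scene red 109 [0.545 0.078 0.072] zmax 0.085 slope 0.56
scene red 179 [ 0.504 -0.004  0.066] zmax 0.078 slope -0.51
scene red 118 [ 0.549 -0.002  0.071] zmax 0.086 slope 0.57
scene green 188 [0.49  0.155 0.073] zmax 0.09 slope -0.55
scene green 95 [0.539 0.157 0.066] zmax 0.078 slope 0.56
scene green 228 [ 0.504 -0.084  0.073] zmax 0.088 slope -0.53
scene green 122 [ 0.551 -0.082  0.066] zmax 0.078 slope 0.57
[(116.2, 364.9), (152.8, 29.3), (176.7, 20.5), (212.8, 255.5), (320.5, 240.5), (324.0, 356.5), (358.5, 209.7), (366.7, 140.1), (377.8, 196.4), (398.0, 5.9), (411.2, 12.1), (440.1, 146.5), (467.6, 112.3), (562.1, 40.7), (599.4, 60.1), (635.1, 80.6)]
[(116.2, 364.9), (153.0, 29.1), (179.5, 19.7), (212.8, 255.5), (320.4, 240.4), (324.0, 356.5), (358.5, 209.7), (366.6, 140.0), (377.7, 196.3), (409.9, 12.5), (440.1, 146.5), (467.6, 112.4), (561.9, 40.7), (599.6, 60.2), (635.1, 80.9)]
```

View pics/end_top.png

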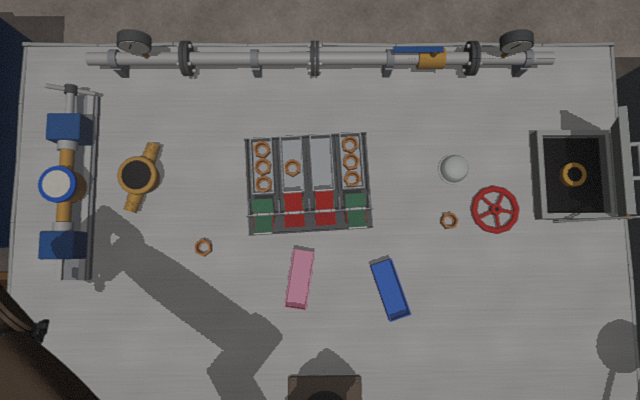

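View pics/end_sc.png

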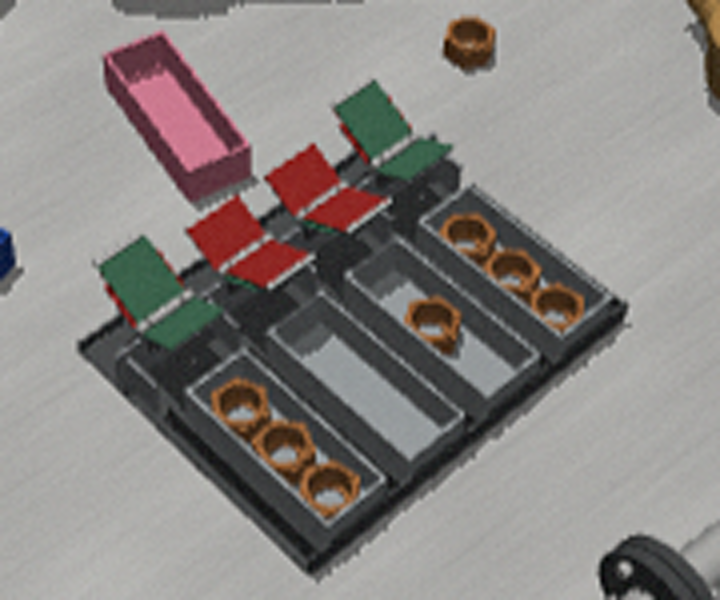

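Both full bins (top columns 263 and 352) now show green, and the two others (292, 322) show red. The leaves lie flat and everything else is where it was. Handing in.

```bash
python3 -c "
from plant import ctrl;print(ctrl.sign_off())"
```

```text
the job is handed in; nothing more can be done
None
```

Only one tag was wrong: the right-most bin (lowest y) was full but its tag showed red. I flipped that leaf from the bin side to the robot side with light pushes of the shut fingers, then moved the arm clear and handed the job in at about 15 s of the 64 s allowed.

- **Tags:** In both cameras the two full bins show green and the one-nut and empty bins show red. Every leaf slopes at about 0.51–0.57 in the pictures (lying flat is 0.55), so all four lie right down on their holders.
- **Nuts and bystanders:** The nuts, spare nuts and meter body are within about 0.5 pixel (under 2 mm) of where they started. I compared the handwheel and dome only by eye; they look unmoved.
- **Forces:** The tool force read at most about 2 N at the end of each push. I did not read the peak between those checks.

**Disagreement found:** my first two pushes passed over the leaf without moving it. The shut fingertips showed about 27 mm behind the reported TCP in the pictures. I corrected for that, and the next push worked.

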